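# Lock the pantry display stand at its mark

## Task

Slip the loose white bush over the top of the display stand's upright tube and let it settle flat on the clamp collar. Then grip the tube, push it down against its spring until the black line round it is level with the top rim of the bush, and while holding it there turn the same hand about the tube so that a finger sweeps the upright cam lever clockwise (seen from above) fully shut against its stop. Finish while still gripping the tube at the line with the lever shut - do not let go - and leave the other goods where they are.

Things in the scene. Friction and masses are not known exactly. Their poses are not given: they have to be found in the camera images.
- seat (a point): Centre of the flat top of the black clamp collar (54 mm across) of the telescopic display stand, 130 mm above the table, on the axis of the upright tube. The stand is bolted down: round dark base 130 mm across, steel outer post 40 mm across. z up; x points to where the cam lever's paddle stands when shut.
- tube: The stand's sliding inner tube: upright, plain aluminium, 28 mm diameter, standing 110 mm out of the collar at the start. Origin on its axis, level with the collar top at the start, z up. It is sprung upwards against its upper stop: pushing it down takes about 5 to 7 N, and it springs back up when let go. It also turns freely about its axis.
- tube_top (a point): Centre of the flat top end of the tube (edge chamfered 3 mm). Gripped with the fingertips about 75 mm above the collar at the start, i.e. 35 mm below this point, the fingers come down beside the lever's paddle as the tube is pushed down and stay clear of the bush.
- leg (a joint): How far the tube is pushed down into the stand, m: 0 = fully up (start), 0.075 = lower stop.
- mark (a point): Middle of the black line, 5 mm wide, that runs round the tube: the length mark. It rides with the tube; at the start it stands 34 to 56 mm above the collar top (it differs from day to day), so the tube must go down 20 to 42 mm until the line is level with the top rim of the seated bush, which is 14 mm above the collar top.
- lever (a joint): Cam lever round the collar, angle in rad about the tube's axis: 0 = shut against its stop, starts 0.7 to 1.1 open (at most 1.3). It shuts clockwise seen from above and stays where it is left; moving it takes about 0.1 N m.
- paddle_top (a point): Middle of the top edge of the lever's paddle: a dark steel upright plate 8 mm thick (along the swing), that runs radially from 21.5 to 51.5 mm from the tube's axis and reaches 68 mm above the collar top. The side of a finger gripping the tube below that height sweeps it along when the hand turns about the tube; it touches with the finger's middle still roughly 0.6 to 0.8 rad behind.
- bush_mid (a point): Centre of the loose bush: white plastic ring, 39 mm outside, 31 mm bore (1.5 mm clearance all round on the tube), 14 mm tall, lying flat on the table at the start with this point 7 mm up. Once over the tube's top it may be let go and slides down onto the collar by itself.
- flat_tin: Bystander: flat round steel tin, 84 mm across, 34 tall. Origin under its centre.
- tape_roll: Bystander: roll of packing tape lying flat, 100 mm across, 48 tall, 76 mm hole. Origin under its centre.
- packet: Bystander: cardboard packet 60 x 110 x 35 mm. Origin under its centre.
- jar_a: Bystander: amber glass jar, 68 mm across, 120 tall. Origin under its centre.
- jar_b: Bystander: second such jar, 68 mm across, 120 tall. Origin under its centre.
- carton: Bystander: blue milk carton 70 x 70 mm, 192 tall. Origin under its centre.
- tall_tin: Bystander: tall food tin, 74 mm across, 110 tall. Origin under its centre.
- bush: The same bush as a body; its origin is the centre of its underside, z up.
Mind the look-alikes: they are no part of the job. Several things look just like the bush: the one meant starts farthest to the robot's left. What is shaped like the part that bears seat but orange is not meant.

How it is judged:
By the outcome, as a careful person would: the job done as asked, in the order asked, and still so for the second after the job is handed in, while the arm keeps its last pose, push and grip.
It also fails if it takes over 64 s, if anything falls off the work surface, if the arm or the gripper's body presses on something with over 40 N, if the wrist force passes 120 N, or if a joint passes its speed limit or range.

## Robot

A 6-joint arm with a two-finger parallel gripper is mounted at the origin on the work surface. World frame = base frame: x ahead of the robot, y to its left, z up, the work surface at z = 0. Lengths are in m, angles in rad, forces in N, time in s.
With the tool pointing down it reaches from about 0.225 to 0.875 m from the base axis. Payload 3.4 kg.
Tool frame: the origin (TCP) lies where the fingers leave the gripper's body, on its centre line; the fingertips stand 73 mm ahead of it and the grasp point (between the pads) lies 54 mm ahead of it (manip.grip_point_offset is the distance from the TCP to the grasp point, in m); z points along the fingers, y is the line along which they close (so a half turn about z gives the same grasp; the last joint's range is limited). The gripper opens to 85 mm and grips with 20 to 120 N. Pads are 22 mm wide; open, the fingers measure 114 mm over their backs; the gripper's body (76 mm by 85 mm) begins 54 mm behind the grasp point. The pads swing forward as they close: fully open they stand 13 mm farther back than shut.
Start: joints at [-1.399, 0.276, 1.505, -0, 1.361, -0.121], TCP at [0.166, -0.551, 0.304] pointing down, gripper open.
Joint ranges: [-2.89, 2.89], [-0.75, 2.08], [0.22, 2.7], [-1.18, 4.32], [0.11, 2.71], [-2.7, 2.7]. Speed limits (rad/s): [2.57, 2.57, 3.14, 3.14, 3.14, 3.14].

## Interface

Orientations are given as a unit quaternion [w, x, y, z].
In Python, from rig import sensors, cams, manip, spotter gives the robot as it stands.
- The arm moves only by the tool drive_tool, never from a script. Its argument "targets" is a list of rows, each a list of 4 numbers: the shift along the world's x, y, z in m, then the turn about the world's z in degrees. In form: [[dx, dy, dz, spin], ...]. A call has exactly 5 rows; each row shifts and turns the commanded pose from where the row before left it; what a row does not reach is not made up. A row lasts 1/8 s, in which the tool goes at most 62.5 mm and 10.7 degrees, less where a joint would pass 70% of its speed; a pose out of reach is approached as far as the arm can. A call is refused whole if a number of a shift passes 0.0625 or a number of a turn 10.7, either way. A call with a gripper value outside its range is refused whole. "jaw" is the finger opening in m, from 0 to 0.0854, set as the call begins (left out, the last holds). The fingers move at their own pace and stop on an object; "force" is the grip in N (left out, the last holds). Time passes only in rows, so rows that do not move let the fingers close, or fill a call up. It gives the time, the measured TCP pose, the force and the opening at its end, in the units of the state.
- sensors.get_state(): the state, without advancing time (a new reading comes with each control period).
- cams.get_image(name): name is "scene" or "top" or "wrist"; returns a dict with "color" (384x512x3 uint8, red, green, blue), "intrinsics" (3x3 intrinsics, pixels), "D" ([k1, k2, p1, p2, k3] as OpenCV has them; the pictures are not rectified), "R" (3x3) and "t" (3): a world point X has camera coordinates R X + t. Camera axes: x right, y down, z forward; pixel columns grow to the right and rows downward; lengths in m; the calibration is good to about 2 mm. A picture is of the moment at which its call begins. There is no depth.
- manip.sign_off(): hands the job in, once; it reports no verdict.
Trained networks look in the newest picture that a camera, given by its name, has taken for a name from the list of things; names that differ only in an ending like _2 or _b are one class to them, and where a whole thing is asked for, a point or a joint stands for the part that bears it (a point fixed in the world has none). Each returns a list of dicts, best first, with "score" (0 to 1); they miss things now and then, are a little off and sometimes report something else, mostly with a low value. They report only what shows in the picture. A call takes as long as a camera call. They do not tell look-alikes from the thing itself.
- spotter.find_in(query, camera): "point" ([x, y, z] in m, in world coordinates, good to about 4 mm: the middle of the surface that is visible of it).
- spotter.landmark_of(query, camera): "point" ([x, y, z] in m, in world coordinates, good to about 4 mm: a listed point, or the origin of a listed thing).
The state is a dict: "clock": time; "qpos": joint angles; "qd": joint speeds; "effort": joint torques, N m; "position": TCP position; "ee_rot": TCP orientation; "contact_force": force on the tool from outside, world axes, zero at the start; "moment": the same for the moment, N m; "width": finger opening in m.
Only numpy, scipy, OpenCV 4.12 (cv2) and the standard library are available. Lean on these libraries where they do the work, as an engineer would, in place of code of your own. Each camera call takes 0.05 s, during which the arm holds its last target. There are 200 camera calls.

## Working session

There is one attempt and no reset: what is moved stays moved. The work goes in short steps, Python scripts to look and compute and a tool call to move; the robot and the scene stay as the last step left them, time stands still between calls to the robot, and variables do not carry over. Pictures are saved under pics/ and viewed, on a budget of 13 in all, crops included, one or two more only if the job needs it, and the job is handed in when it is done.

Besides the shell and the picture viewer there is one more tool, called after ">>>" as a command line: name --pt "numbers of a row" for each row, then --argument value for the rest. drive_tool: Moves the arm, as the interface text tells. Its arguments: {"type":"object","properties":{"targets":{"type":"array","items":{"type":"array","items":{"type":"number"}}},"jaw":{"type":"number"},"force":{"type":"number"}},"required":["targets"]}

```bash
ls; mkdir -p pics; cat > h.py <<'E'
import numpy as np,cv2
from rig import sensors,cams,manip,spotter
def save(c,n):
    im=cams.get_image(c); cv2.imwrite(f'pics/{n}.png',im['color'][:,:,::-1]); np.save(f'pics/{n}.npy',im,allow_pickle=True); return im
def proj(im,P):
    r,_=cv2.Rodrigues(np.array(im['R'])); return cv2.projectPoints(np.array(P,float).reshape(-1,1,3),r,np.array(im['t'],float),np.array(im['intrinsics']),np.array(im['D']))[0][:,0]
def onplane(im,uv,z):
    p=cv2.undistortPoints(np.array(uv,float).reshape(-1,1,2),np.array(im['intrinsics']),np.array(im['D']))[:,0]
    R=np.array(im['R']);t=np.array(im['t']);c=-R.T@t
    d=np.c_[p,np.ones(len(p))]@R
    return c+d*((z-c[2])/d[:,2])[:,None]
E
python3 - <<'E'
from h import *
a=save('scene','s1');b=save('top','t1')
cv2.imwrite('pics/st1.png',cv2.resize(np.hstack([a['color'],b['color']])[:,:,::-1],(800,300)))
for c in('scene','top'):
  for q in['bush_mid','seat','tube_top','mark','paddle_top','flat_tin','tape_roll','packet','jar_a','carton','tall_tin']:
    print(c,q,[(np.round(d['point'],3).tolist(),round(d['score'],2)) for d in spotter.landmark_of(q,c)])
print(sensors.get_state())
E
```

```text
pics
scene bush_mid [([0.518, -0.188, 0.006], 0.68), ([0.55, -0.268, 0.009], 0.47)]
scene seat [([0.352, 0.109, 0.131], 0.7), ([0.556, 0.158, 0.134], 0.64)]
scene tube_top [([0.355, 0.108, 0.241], 0.9), ([0.554, 0.159, 0.24], 0.79)]
scene mark [([0.554, 0.164, 0.179], 0.56)]
scene paddle_top [([0.558, 0.197, 0.198], 0.7), ([0.393, 0.119, 0.2], 0.54)]
scene flat_tin [([0.41, -0.08, -0.003], 0.84), ([0.712, -0.006, -0.003], 0.71)]
scene tape_roll [([0.658, -0.118, 0.004], 0.67)]
scene packet [([0.638, -0.327, -0.002], 0.55)]
scene jar_a [([0.717, 0.119, 0.001], 0.61)]
scene carton [([0.711, -0.007, -0.003], 0.72)]
scene tall_tin [([0.429, 0.368, 0.003], 0.96)]
top bush_mid [([0.519, -0.187, 0.011], 0.48), ([0.548, -0.268, 0.007], 0.43)]
top seat [([0.354, 0.11, 0.131], 0.91), ([0.551, 0.16, 0.132], 0.71)]
top tube_top [([0.556, 0.163, 0.238], 0.76), ([0.641, -0.328, 0.0], 0.47), ([0.356, 0.107, 0.244], 0.43)]
top mark []
top paddle_top [([0.556, 0.199, 0.2], 0.55), ([0.555, 0.16, 0.132], 0.5)]
top flat_tin [([0.41, -0.081, 0.0], 0.71), ([0.711, -0.005, -0.004], 0.32)]
top tape_roll [([
[... 255 characters left out ...]
03], 0.78)]
{'clock': 1.2, 'qpos': array([-1.39896418e+00,  2.75879783e-01,  1.50490195e+00,  1.51311397e-05,
        1.36069893e+00, -1.20994003e-01]), 'qd': array([-1.83113182e-04,  6.47503524e-05,  3.07916922e-05,  3.09096337e-04,
        1.05988202e-03,  2.89080928e-04]), 'effort': array([-2.22507988e-03, -4.16678810e+01, -2.46103424e+01, -3.85258982e-04,
        5.40410438e-04,  1.94561397e-05]), 'position': array([ 0.16598528, -0.55054524,  0.30393877]), 'ee_rot': array([5.57885553e-05, 9.89300968e-01, 1.45888970e-01, 8.82008580e-06]), 'contact_force': array([ 0.0047341 , -0.27803921,  0.22129881]), 'moment': array([-0.00770926, -0.04199072,  0.03470555]), 'width': 0.08566889258194724}
```

View pics/s1.png

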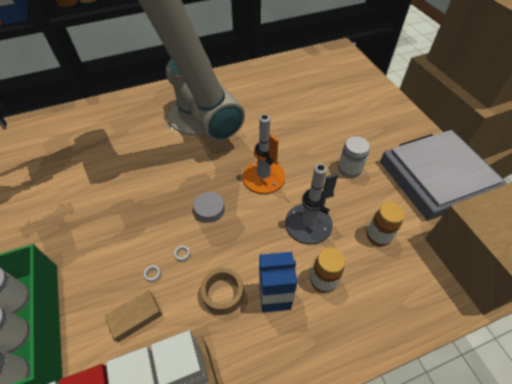

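View pics/t1.png

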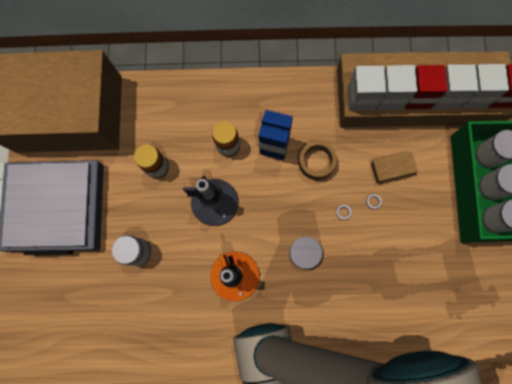

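Scene: dark stand near scene pixel (312,205). Rings near (181,253) and (152,273); the left-hand one is at about (0.518, −0.188). Orange stand at (264,165) is a look-alike. I'll move over the bush.

>>> drive_tool --pt "0.035 0.036 -0.01 4" --pt "0.035 0.036 -0.01 4" --pt "0.035 0.036 -0.01 4" --pt "0.035 0.036 -0.01 4" --pt "0.035 0.036 -0.01 4" --jaw 0.055 --force 30

```text
clock: 1.82
position: [0.342, -0.3694, 0.2538]
ee_rot: [0.0, 0.949, 0.316, 0.0]
contact_force: [0.7, 0.8, 0.1]
width: 0.0553
```

>>> drive_tool --pt "0.035 0.036 -0.01 4" --pt "0.035 0.036 -0.01 4" --pt "0.035 0.036 -0.01 4" --pt "0.035 0.036 -0.01 4" --pt "0.035 0.036 -0.01 4"

```text
clock: 2.45
position: [0.5171, -0.1893, 0.2038]
ee_rot: [0.0, 0.879, 0.477, 0.0]
contact_force: [0.3, -1.5, 0.3]
width: 0.0551
```

```bash
python3 - <<'E'
from h import *
a=save('wrist','w1')
print([(np.round(d['point'],4).tolist(),round(d['score'],2)) for d in spotter.landmark_of('bush_mid','wrist')])
s=sensors.get_state();print(s['position'],s['qpos'],s['ee_rot'],s['clock'],s['width'])
# ring refine: white-pixel centroid in top/wrist/scene near guess
for c,n in(('wrist','w1'),('top','t1'),('scene','s1')):
  im=np.load(f'pics/{n}.npy',allow_pickle=True).item()
  hsv=cv2.cvtColor(im['color'],cv2.COLOR_RGB2HSV)
  m=((hsv[...,1]<50)&(hsv[...,2]>140)).astype(np.uint8)
  k,l,st,ce=cv2.connectedComponentsWithStats(m)
  g=proj(im,[[.518,-.188,.007]])[0]
  for i in range(1,k):
    if st[i,4]>15 and np.hypot(*(ce[i]-g))<60:
      mm=cv2.findNonZero((l==i).astype(np.uint8));h=cv2.convexHull(mm);M=cv2.moments(h);cc=[M['m10']/M['m00'],M['m01']/M['m00']]
      print(c,st[i],np.round(cc,1),g.round(1),onplane(im,[cc],.009)[0].round(4))
E
```

```text
[([0.5457, -0.2761, 0.0097], 0.84), ([0.5188, -0.1921, 0.0039], 0.73)]
[ 0.51840475 -0.18714216  0.20290745] [-0.47386118  0.31633005  1.71270318  0.00244312  1.11305499  0.09977356] [-8.21910089e-04  8.78519666e-01  4.77704861e-01  7.65739128e-04] 2.55 0.05523664583355022
wrist [236 163  42  40 467] [256.4 182.9] [255.4 182.7] [ 0.5191 -0.1882  0.009 ]
top [367 194  14  14  59] [373.7 200.7] [343.  212.2] [ 0.5472 -0.2729  0.009 ]
top [336 205  15  14  64] [343.2 211.6] [343.  212.2] [ 0.5194 -0.1885  0.009 ]
scene [174 246  16  13  73] [181.3 252.2] [180.6 253.3] [ 0.5168 -0.1853  0.009 ]
scene [144 266  16  14  84] [151.4 272.5] [180.6 253.3] [ 0.5443 -0.2695  0.009 ]
```

View pics/w1.png

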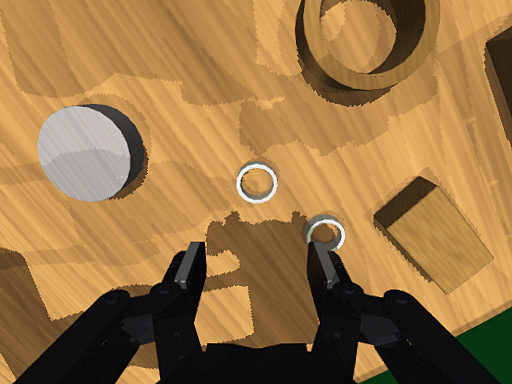

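Wrist view: the target ring at (256,183) and a second ring at (326,233). All cameras put the bush at (0.519, −0.188). Descending.

>>> drive_tool --pt "0.001 0 -0.04 0" --pt "0 0 -0.04 0" --pt "0 0 -0.03 0" --pt "0 0 -0.014 0" --pt "0 0 0 0"

```text
clock: 3.18
position: [0.5165, -0.1909, 0.0795]
ee_rot: [-0.0, 0.88, 0.475, -0.0]
contact_force: [0.7, 0.3, 0.1]
width: 0.0546
```

```bash
python3 - <<'E'
from h import *
a=save('wrist','w2')
s=sensors.get_state();print(s['position'],s['contact_force'])
E
```

```text
[ 0.51720989 -0.1910848   0.08038648] [ 0.54567518 -0.05758928  0.0190919 ]
```

View pics/w2.png

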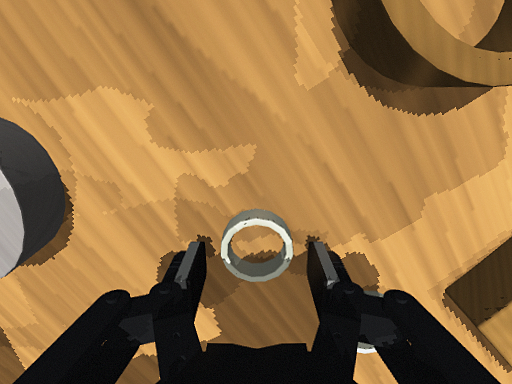

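Ring between the fingers at (257,248), slightly ahead of centre. Correct by 2–3 mm, lower and close.

>>> drive_tool --pt "0.002 0.003 0 0" --pt "0 0 -0.004 0" --pt "0 0 0 0" --pt "0 0 0 0" --pt "0 0 0 0"

```text
clock: 3.85
position: [0.519, -0.1876, 0.076]
ee_rot: [0.0, 0.88, 0.475, 0.0]
contact_force: [-0.4, 1.1, 0.5]
width: 0.0549
```

>>> drive_tool --pt "0 0 0 0" --pt "0 0 0 0" --pt "0 0 0 0" --pt "0 0 0 0" --pt "0 0 0 0" --jaw 0.03 --force 30

```text
clock: 4.47
position: [0.5191, -0.1877, 0.0761]
ee_rot: [0.0, 0.88, 0.475, 0.0]
contact_force: [-0.2, -0.9, 4.5]
width: 0.0367
```

>>> drive_tool --pt "0 0 0.005 0" --pt "0 0 0.01 0" --pt "0 0 0.02 0" --pt "0 0 0.02 0" --pt "0 0 0 0"

```text
clock: 5.1
position: [0.52, -0.188, 0.1327]
ee_rot: [0.002, 0.88, 0.475, 0.001]
contact_force: [0.2, -1.0, -0.6]
width: 0.0364
```

```bash
python3 - <<'E'
from h import *
a=save('wrist','w3')
s=sensors.get_state();print(s['position'],s['contact_force'],s['width'])
E
```

```text
[ 0.51925557 -0.18771993  0.13163681] [0.64410372 0.35729431 0.01514259] 0.036022178849992495
```

View pics/w3.png

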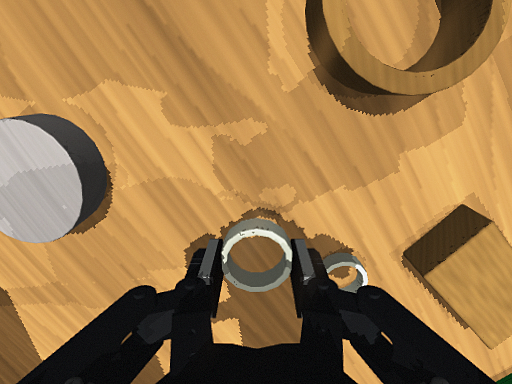

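Ring is held between the tips at (257,253). I'll check its offset from the hand centre.

```bash
cat > ringfit.py <<'E'
from h import *
from scipy.optimize import minimize
def fit(n,pos,x0=None):
  im=np.load(f'pics/{n}.npy',allow_pickle=True).item()
  c=im['color'].astype(int)
  # gray (unsaturated) and not dark = ring
  sat=c.max(2)-c.min(2); m=((sat<28)&(c.max(2)>85)).astype(np.uint8)
  g=proj(im,[pos+[0,0,-.066]])[0]
  yy,xx=np.mgrid[:384,:512]; m&=(np.hypot(xx-g[0],yy-g[1])<60).astype(np.uint8)
  k,l,st,ce=cv2.connectedComponentsWithStats(m); i=1+np.argmax(st[1:,4]); m=(l==i)
  a=np.linspace(0,2*np.pi,60,endpoint=False);C=np.c_[np.cos(a),np.sin(a)]
  def render(p):
    o=np.zeros((384,512),np.uint8);h=np.zeros_like(o)
    ctr=pos+p
    P=[proj(im,np.c_[ctr[:2]+r*C,np.full(60,ctr[2]+dz)]) for r,dz in((.0195,.007),(.0195,-.007),(.0155,.007),(.0155,-.007))]
    cv2.fillConvexPoly(o,cv2.convexHull(np.float32(np.r_[P[0],P[1]])).astype(np.int32),1)
    for q in(2,3):
      t=np.zeros_like(o);cv2.fillPoly(t,[P[q].round().astype(np.int32)],1);h=h+t
    return (o==1)&(h<2)
  f=lambda p:1-(m&render(p)).sum()/max(1,(m|render(p)).sum())
  best=min((minimize(f,[x,y,z],method='Nelder-Mead',options=dict(initial_simplex=[[x,y,z],[x+.004,y,z],[x,y+.004,z],[x,y,z+.005]])) for x in(-.003,.003) for y in(-.003,.003) for z in(-.072,-.064)),key=lambda r:r.fun)
  return g,st[i],best.x,best.fun
E
python3 - <<'E'
from ringfit import *
print(fit('w3',np.array([.5193,-.1877,.1318])))
E
```

```text
(array([253.23802577, 257.48615295]), array([ 221,  218,   71,   74, 1799], dtype=int32), array([ 8.37795012e-05, -3.36538444e-03, -7.29897083e-02]), np.float64(0.3770833333333333))
```

>>> drive_tool --pt "0 0 0.04 0" --pt "0 0.02 0.05 0" --pt "0 0.035 0.05 0" --pt "0 0.045 0.04 0" --pt "0 0.05 0.02 0"

```text
clock: 5.78
position: [0.5193, -0.0367, 0.3325]
ee_rot: [0.001, 0.88, 0.475, 0.001]
contact_force: [1.4, -0.6, -0.5]
width: 0.0365
```

>>> drive_tool --pt "0.007 0.045 0.005 0" --pt "0.007 0.045 0 0" --pt "0.007 0.045 0 0" --pt "0.007 0.04 0 0" --pt "0.007 0.024 0 0"

```text
clock: 6.4
position: [0.5536, 0.1634, 0.3345]
ee_rot: [-0.001, 0.879, 0.476, -0.001]
contact_force: [0.2, -0.6, -0.0]
width: 0.0361
```

>>> drive_tool --pt "0 0 0 0" --pt "0 0 0 0" --pt "0 0 0 0" --pt "0 0 0 0" --pt "0 0 0 0"

```text
clock: 7.02
position: [0.5539, 0.1609, 0.3361]
ee_rot: [0.0, 0.88, 0.475, 0.0]
contact_force: [-0.5, -0.1, -0.8]
width: 0.0367
```

```bash
python3 - <<'E'
from h import *
for c in('wrist','scene','top'):
  save(c,'a_'+c)
  for q in('seat','tube_top','mark','paddle_top','bush_mid'): print(c,q,[(np.round(d['point'],4).tolist(),round(d['score'],2)) for d in spotter.landmark_of(q,c)])
s=sensors.get_state();print(s['position'],s['contact_force'],s['width'],s['qpos'])
I=lambda n:np.load(f'pics/{n}.npy',allow_pickle=True).item()
w=I('a_wrist')['color'][150:342,160:352]
def crop(n,P,r):
  im=I(n);g=proj(im,[P])[0].astype(int);print(n,g);y0=g[1]-r;x0=g[0]-r
  return cv2.resize(im['color'][max(0,y0):y0+2*r,max(0,x0):x0+2*r],(400,400),interpolation=cv2.INTER_CUBIC)
o=np.hstack([cv2.resize(w,(400,400),interpolation=cv2.INTER_CUBIC),crop('a_scene',[.554,.161,.2],50)])
cv2.imwrite('pics/c1.png',o[:,:,::-1])
E
```

```text
wrist seat [([0.5586, 0.1576, 0.1301], 0.71)]
wrist tube_top [([0.5555, 0.1595, 0.2431], 0.89)]
wrist mark [([0.5584, 0.163, 0.1795], 0.58)]
wrist paddle_top [([0.5571, 0.2024, 0.2002], 0.56)]
wrist bush_mid []
scene seat [([0.3531, 0.1085, 0.1339], 0.88), ([0.5572, 0.1593, 0.1339], 0.87)]
scene tube_top [([0.5521, 0.1581, 0.2406], 0.9), ([0.3549, 0.1121, 0.2424], 0.62), ([0.7092, -0.0062, -0.0007], 0.29), ([0.5546, 0.1601, 0.2659], 0.22)]
scene mark [([0.5526, 0.1627, 0.1803], 0.49), ([0.408, -0.0849, -0.0025], 0.38)]
scene paddle_top [([0.558, 0.1962, 0.2006], 0.65), ([0.3913, 0.1193, 0.1974], 0.56), ([0.6384, -0.3254, -0.002], 0.54)]
scene bush_mid [([0.5535, 0.1619, 0.1768], 0.72), ([0.5518, 0.1599, 0.265], 0.54), ([0.552, -0.2653, 0.0097], 0.45)]
top seat [([0.3526, 0.1084, 0.1314], 0.8), ([0.5531, 0.1601, 0.1322], 0.75), ([0.4104, -0.0792, -0.0001], 0.63)]
top tube_top []
top mark [([0.5524, 0.1628, 0.1302], 0.17)]
top paddle_top [([0.5589, 0.1983, 0.1983], 0.49), ([0.391, 0.1246, 0.2001], 0.49)]
top bush_mid [([0.5456, -0.2691, 0.0092], 0.54), ([0.7155, -0.0071, -0.0044], 0.34)]
[0.5539963  0.16145745 0.33593165] [-0.64969004  0.14262818 -0.63641084] 0.0365038304262762 [ 1.63053041e-01  2.63188802e-01  1.44372810e+00 -5.23046535e-05
  1.43458629e+00  7.42923617e-01]
a_scene [316 178]
```

View pics/c1.png

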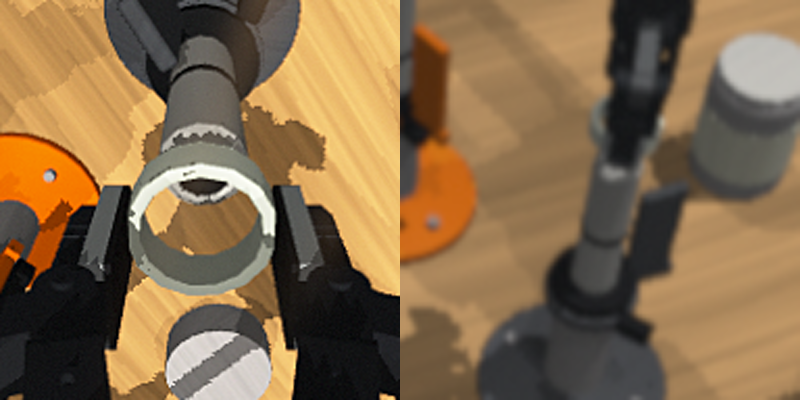

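Wrist: the ring (crop centre ≈ (204,220)) sits above, and the tube top ≈ (203,165). The paddle is upright at the far side. The mark is at z ≈ 0.180. I'll overlay the models for a precise alignment.

```bash
python3 - <<'E'
from h import *
im=np.load('pics/a_wrist.npy',allow_pickle=True).item()
C=-np.array(im['R']).T@im['t'];print('cam',C, (np.array(im['R'])[2]).round(3), np.array(im['intrinsics']).round(1).tolist())
a=np.linspace(0,2*np.pi,80);U=np.c_[np.cos(a),np.sin(a)]
S=5;x0,y0,W,H=190,195,150,105
cr=cv2.resize(im['color'],None,fx=S,fy=S,interpolation=cv2.INTER_CUBIC)[:,:,::-1].copy()
def circ(c,r,z,col):
  p=proj(im,np.c_[np.array(c)+r*U,np.full(80,z)]);cv2.polylines(cr,[((p+.5)*S-.5).round().astype(np.int32)],True,col,1)
T=np.array([.554,.1605])
circ(T,.014,.237,(0,0,255));circ(T,.011,.240,(0,0,255))
R=np.array([.554,.161]);zt=.336-.062
circ(R,.0195,zt,(0,255,0));circ(R,.0155,zt,(0,255,0));circ(R,.0155,zt-.014,(255,255,0));circ(R,.0195,zt-.014,(255,255,0))
cv2.imwrite('pics/c2.png',cr[y0*S:(y0+H)*S,x0*S:(x0+W)*S])
E
```

```text
cam [0.60073518 0.23122456 0.40668444] [-0.179 -0.274 -0.945] [[294.6, 0.0, 256.2], [0.0, 294.6, 192.2], [0.0, 0.0, 1.0]]
```

View pics/c2.png

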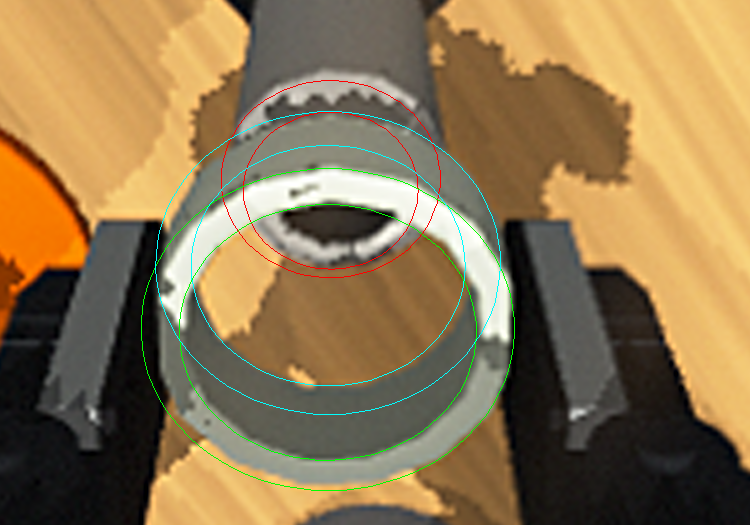

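Both ring and tube sit about equally off the nominal overlay (calibration). The net correction is about 1 mm along (+0.56, +0.83). Lowering the ring over the tube top.

>>> drive_tool --pt "0.0005 0.001 -0.01 0" --pt "0 0 -0.008 0" --pt "0 0 -0.008 0" --pt "0 0 -0.006 0" --pt "0 0 0 0"

```text
clock: 8.55
position: [0.5542, 0.1624, 0.3032]
ee_rot: [-0.0, 0.88, 0.475, -0.001]
contact_force: [-0.1, -0.2, -0.1]
width: 0.0364
```

```bash
python3 - <<'E'
from h import *
w=save('wrist','b_wrist')['color'];s=save('scene','b_scene')['color']
st=sensors.get_state();print(st['position'],st['contact_force'],st['moment'],st['width'])
o=np.hstack([cv2.resize(w[170:320,180:330],(400,400),interpolation=2),cv2.resize(s[115:235,256:376],(400,400),interpolation=2)])
cv2.imwrite('pics/c3.png',o[:,:,::-1])
E
```

```text
[0.55458448 0.16242769 0.30402305] [0.40112467 0.33480793 0.68446161] [0.04212723 0.00728027 0.02942244] 0.03614615265123092
```

View pics/c3.png

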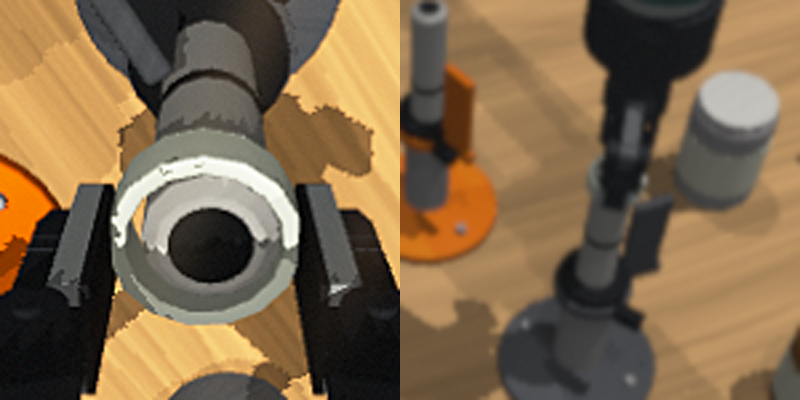

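The tube end is inside the ring bore (crop (212,243)) with no contact force. A little lower, then release.

>>> drive_tool --pt "0.0005 0 -0.006 0" --pt "0 0 -0.004 0" --pt "0 0 0 0" --pt "0 0 0 0" --pt "0 0 0 0"

```text
clock: 9.28
position: [0.5551, 0.1625, 0.2941]
ee_rot: [0.0, 0.88, 0.475, 0.0]
contact_force: [0.4, -0.7, 0.3]
width: 0.0363
```

>>> drive_tool --pt "0 0 0 0" --pt "0 0 0 0" --pt "0 0 0 0" --pt "0 0 0 0" --pt "0 0 0 0" --jaw 0.06

```text
clock: 9.9
position: [0.555, 0.1624, 0.2939]
ee_rot: [0.0, 0.88, 0.475, 0.0]
contact_force: [0.1, -0.2, 0.3]
width: 0.0602
```

```bash
python3 - <<'E'
from h import *
w=save('wrist','d_wrist')['color'];s=save('scene','d_scene')['color']
st=sensors.get_state();print(st['position'],st['contact_force'],st['moment'],st['width'])
for c in('wrist','scene','top'):
  if c=='top':save(c,'d_top')
  for q in('seat','tube_top','mark','paddle_top','bush_mid'): print(c,q,[(np.round(d['point'],4).tolist(),round(d['score'],2)) for d in spotter.landmark_of(q,c) if abs(d['point'][0]-.555)<.06 and abs(d['point'][1]-.17)<.06])
o=np.hstack([cv2.resize(w[120:290,170:340],(400,400),interpolation=2),cv2.resize(s[145:225,276:356],(400,400),interpolation=2)])
cv2.imwrite('pics/c4.png',o[:,:,::-1])
E
```

```text
[0.55495968 0.16246251 0.2939283 ] [-0.22448674 -0.4113867  -0.42483643] [-0.03510542  0.00641021 -0.00858619] 0.059618313750567115
wrist seat [([0.5605, 0.1573, 0.1273], 0.96)]
wrist tube_top [([0.5516, 0.1608, 0.241], 0.7)]
wrist mark []
wrist paddle_top [([0.5548, 0.2049, 0.2011], 0.86)]
wrist bush_mid [([0.5542, 0.1588, 0.1331], 0.86)]
scene seat [([0.5566, 0.1546, 0.1341], 0.98), ([0.552, 0.16, 0.126], 0.64)]
scene tube_top [([0.5533, 0.1593, 0.2401], 0.59)]
scene mark [([0.5496, 0.1615, 0.1799], 0.44)]
scene paddle_top [([0.5608, 0.201, 0.199], 0.6)]
scene bush_mid [([0.5585, 0.16, 0.1369], 0.41)]
top seat []
top tube_top []
top mark []
top paddle_top []
top bush_mid []
```

View pics/c4.png

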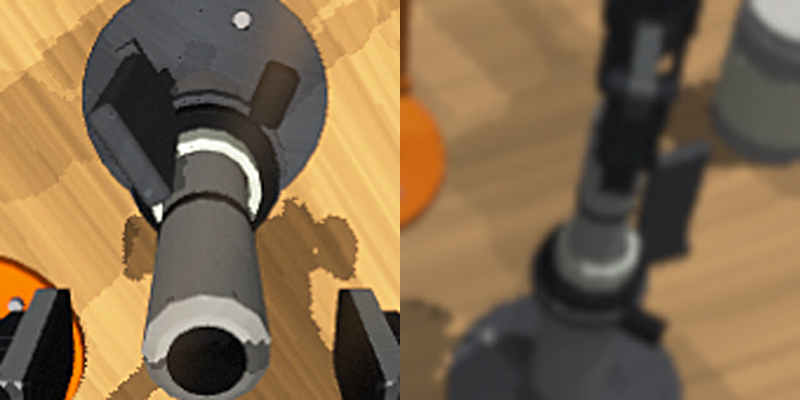

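The bush is seated on the collar (white ring around crop (215,165)), the mark is at (205,200), and the paddle's top edge runs (105,110)–(163,195). Computing the geometry.

```bash
python3 - <<'E'
from h import *
im=np.load('pics/d_wrist.npy',allow_pickle=True).item()
px=lambda u,v:[170+(u+.5)*170/400-.5,120+(v+.5)*170/400-.5]
T=onplane(im,[px(207,350)],.239)[0];print('tube',T)
P=onplane(im,[px(105,110),px(163,195),px(135,152)],.198);print(P.round(4))
for p in P: d=p-T;print(np.hypot(*d[:2]),np.degrees(np.arctan2(d[1],d[0])))
B=onplane(im,[px(275,95)],.125)[0];d=B-T;print('block',B,np.degrees(np.arctan2(d[1],d[0])))
# mark: dark minimum along the camera-facing line of the tube, each image
for n in('d_wrist','d_scene','s1','a_scene'):
  im=np.load(f'pics/{n}.npy',allow_pickle=True).item()
  C=-np.array(im['R']).T@im['t'];e=C[:2]-T[:2];e/=np.hypot(*e)
  z=np.arange(.146,.215,.0015)
  out=[]
  for off in(-.008,0,.008):
    f=T[:2]+np.sqrt(.014**2-off**2)*e+off*np.array([-e[1],e[0]])
    uv=proj(im,np.c_[np.tile(f,(len(z),1)),z]).astype(np.float32)
    out.append(cv2.remap(cv2.cvtColor(im['color'],cv2.COLOR_RGB2GRAY),uv[:,:1],uv[:,1:],1)[:,0])
  o=np.array(out);m=np.mean(o,0);print(n);print([(round(float(a*1000-130),1),int(b)) for a,b in zip(z,m)])
E
```

```text
tube [0.55655597 0.16249634 0.239     ]
[[0.5585 0.2112 0.198 ]
 [0.5578 0.1848 0.198 ]
 [0.5585 0.1982 0.198 ]]
0.048783983602289506 87.6795287811674
0.022332813773230525 86.69628357252853
0.0358021710696575 86.90943347858207
block [0.59296139 0.17327772 0.125     ] 16.496543597959025
d_wrist
[(16.0, 87), (17.5, 89), (19.0, 91), (20.5, 92), (22.0, 92), (23.5, 93), (25.0, 92), (26.5, 92), (28.0, 91), (29.5, 91), (31.0, 91), (32.5, 93), (34.0, 91), (35.5, 91), (37.0, 92), (38.5, 91), (40.0, 91), (41.5, 93), (43.0, 96), (44.5, 100), (46.0, 104), (47.5, 105), (49.0, 95), (50.5, 68), (52.0, 35), (53.5, 26), (55.0, 34), (56.5, 55), (58.0, 85), (59.5, 102), (61.0, 106), (62.5, 104), (64.0, 103), (65.5, 101), (67.0, 103), (68.5, 103), (70.0, 102), (71.5, 102), (73.0, 101), (74.5, 101), (76.0, 102), (77.5, 102), (79.0, 102), (80.5, 102), (82.0, 102), (83.5, 102)]
d_scene
[(16.0, 108), (17.5, 99), (19.0, 90), (20.5, 84), (22.0, 78), (23.5, 75), (25.0, 74), (26.5, 73), (28.0, 73), (29.5, 73), (31.0, 73), (32.5, 73), (34.0, 73), (35.5, 72), (37.0, 72), (38.5, 72), (40.0, 72), (41.5, 72), (43.0,
[... 746 characters left out ...]
0, 71), (68.5, 71), (70.0, 71), (71.5, 71), (73.0, 71), (74.5, 71), (76.0, 71), (77.5, 71), (79.0, 71), (80.5, 71), (82.0, 72), (83.5, 72)]
a_scene
[(16.0, 75), (17.5, 75), (19.0, 76), (20.5, 76), (22.0, 76), (23.5, 75), (25.0, 75), (26.5, 76), (28.0, 76), (29.5, 75), (31.0, 75), (32.5, 75), (34.0, 75), (35.5, 75), (37.0, 76), (38.5, 76), (40.0, 75), (41.5, 75), (43.0, 74), (44.5, 72), (46.0, 69), (47.5, 64), (49.0, 59), (50.5, 54), (52.0, 52), (53.5, 52), (55.0, 55), (56.5, 60), (58.0, 64), (59.5, 67), (61.0, 70), (62.5, 72), (64.0, 72), (65.5, 72), (67.0, 72), (68.5, 72), (70.0, 72), (71.5, 73), (73.0, 73), (74.5, 73), (76.0, 73), (77.5, 72), (79.0, 72), (80.5, 72), (82.0, 72), (83.5, 72)]
```

>>> drive_tool --pt "0.0005 0.0005 -0.008 0" --pt "0 0 -0.008 0" --pt "0 0 0 0" --pt "0 0 0 0" --pt "0 0 0 0"

```text
clock: 11.42
position: [0.5556, 0.163, 0.2781]
ee_rot: [0.0, 0.88, 0.475, 0.0]
contact_force: [0.3, -0.0, -0.4]
width: 0.0598
```

>>> drive_tool --pt "0 0 0 0" --pt "0 0 0 0" --pt "0 0 0 0" --pt "0 0 0 0" --pt "0 0 0 0" --jaw 0.015 --force 60

```text
clock: 12.05
position: [0.5557, 0.1629, 0.2783]
ee_rot: [0.0, 0.88, 0.475, 0.0]
contact_force: [0.4, -0.8, 2.8]
width: 0.0263
```

>>> drive_tool --pt "0 0 -0.005 0" --pt "0 0 -0.006 0" --pt "0 0 -0.006 0" --pt "0 0 -0.006 0" --pt "0 0 0 0"

```text
clock: 12.68
position: [0.5557, 0.1629, 0.2551]
ee_rot: [0.0, 0.88, 0.475, 0.0]
contact_force: [0.4, -0.1, 4.7]
width: 0.0264
```

```bash
cat > mk.py <<'E'
from h import *
import sys
def prof(n,T,z,offs=(-.008,0,.008)):
  im=np.load(f'pics/{n}.npy',allow_pickle=True).item()
  C=-np.array(im['R']).T@im['t'];e=C[:2]-T;e/=np.hypot(*e);o=[]
  for off in offs:
    f=T+np.sqrt(.014**2-off**2)*e+off*np.array([-e[1],e[0]])
    uv=proj(im,np.c_[np.tile(f,(len(z),1)),z]).astype(np.float32)
    o.append(cv2.remap(cv2.cvtColor(im['color'],cv2.COLOR_RGB2GRAY),uv[:,:1],uv[:,1:],1)[:,0])
  return np.mean(o,0)
E
python3 - <<'E'
from mk import *
T=np.array([.5555,.1625])
save('wrist','e_wrist');save('scene','e_scene')
st=sensors.get_state();print(st['position'],st['contact_force'],st['moment'],st['width'],st['qpos'])
z=np.arange(.140,.20,.0015)
for n in('e_wrist','e_scene'): print(n,[(round(float(a*1000-130),1),int(b)) for a,b in zip(z,prof(n,T,z))])
z=np.arange(.225,.25,.0015);print('top s1',[(round(float(a*1000-130),1),int(b)) for a,b in zip(z,prof('s1',T,z))])
E
```

```text
[0.55566885 0.16293666 0.25540092] [-0.38817201 -1.54056037  4.73188987] [-0.09135788  0.06283872  0.00103576] 0.026321171893646775 [ 1.65180378e-01  3.12221440e-01  1.57583884e+00 -1.79937707e-04
  1.25274786e+00  7.45102551e-01]
e_wrist [(10.0, 120), (11.5, 92), (13.0, 90), (14.5, 93), (16.0, 94), (17.5, 94), (19.0, 93), (20.5, 94), (22.0, 95), (23.5, 92), (25.0, 75), (26.5, 53), (28.0, 30), (29.5, 28), (31.0, 41), (32.5, 71), (34.0, 90), (35.5, 95), (37.0, 94), (38.5, 95), (40.0, 93), (41.5, 93), (43.0, 99), (44.5, 103), (46.0, 103), (47.5, 103), (49.0, 103), (50.5, 102), (52.0, 101), (53.5, 102), (55.0, 100), (56.5, 100), (58.0, 101), (59.5, 99), (61.0, 100), (62.5, 100), (64.0, 99), (65.5, 100), (67.0, 98), (68.5, 99)]
e_scene [(10.0, 114), (11.5, 113), (13.0, 110), (14.5, 102), (16.0, 94), (17.5, 87), (19.0, 80), (20.5, 73), (22.0, 67), (23.5, 61), (25.0, 55), (26.5, 51), (28.0, 49), (29.5, 48), (31.0, 52), (32.5, 57), (34.0, 61), (35.5, 64), (37.0, 67), (38.5, 68), (40.0, 69), (41.5, 68), (43.0, 65), (44.5, 62), (46.0, 58), (47.5, 53), (49.0, 48), (50.5, 45), (52.0, 42), (53.5, 40), (55.0, 40), (56.5, 38), (58.0, 37), (59.5, 36), (61.0, 35), (62.5, 32), (64.0, 31), (65.5, 29), (67.0, 28), (68.5, 28)]
top s1 [(95.0, 70), (96.5, 70), (98.0, 70), (99.5, 70), (101.0, 71), (102.5, 73), (104.0, 77), (105.5, 85), (107.0, 96), (108.5, 108), (110.0, 122), (111.5, 132), (113.0, 138), (114.5, 143), (116.0, 138), (117.5, 132), (119.0, 122)]
```

The tube follows the hand (about 5 N spring force, mark now ≈29 mm). 15 mm to go.

>>> drive_tool --pt "0 0 -0.005 0" --pt "0 0 -0.005 0" --pt "0 0 -0.0045 0" --pt "0 0 0 0" --pt "0 0 0 0"

```text
clock: 13.4
position: [0.5557, 0.1629, 0.2408]
ee_rot: [0.0, 0.88, 0.475, 0.0]
contact_force: [1.2, -0.3, 4.7]
width: 0.0263
```

```bash
python3 - <<'E'
from mk import *
T=np.array([.5555,.1625])
w=save('wrist','f_wrist')['color'];s=save('scene','f_scene')['color']
st=sensors.get_state();print(st['position'],st['contact_force'],st['moment'],st['width'])
z=np.arange(.134,.16,.001)
for n in('f_wrist','f_scene'): print(n,[(round(float(a*1000-130),1),int(b)) for a,b in zip(z,prof(n,T,z))])
o=np.hstack([cv2.resize(w[100:270,170:340],(400,400),interpolation=2),cv2.resize(s[145:225,276:356],(400,400),interpolation=2)])
cv2.imwrite('pics/c5.png',o[:,:,::-1])
E
```

```text
[0.55565905 0.16292032 0.24083978] [ 0.44756618 -0.70855265  5.07376482] [-0.18117981 -0.018454   -0.0329063 ] 0.026207863274831676
f_wrist [(4.0, 249), (5.0, 248), (6.0, 248), (7.0, 231), (8.0, 209), (9.0, 179), (10.0, 136), (11.0, 85), (12.0, 46), (13.0, 32), (14.0, 23), (15.0, 24), (16.0, 31), (17.0, 44), (18.0, 65), (19.0, 79), (20.0, 90), (21.0, 94), (22.0, 94), (23.0, 93), (24.0, 93), (25.0, 92), (26.0, 93), (27.0, 95), (28.0, 93), (29.0, 92)]
f_scene [(4.0, 91), (5.0, 94), (6.0, 97), (7.0, 99), (8.0, 101), (9.0, 101), (10.0, 98), (11.0, 95), (12.0, 92), (13.0, 88), (14.0, 83), (15.0, 78), (16.0, 75), (17.0, 71), (18.0, 70), (19.0, 69), (20.0, 68), (21.0, 68), (22.0, 68), (23.0, 68), (24.0, 69), (25.0, 69), (26.0, 68), (27.0, 67), (28.0, 65), (29.0, 63)]
```

View pics/c5.png

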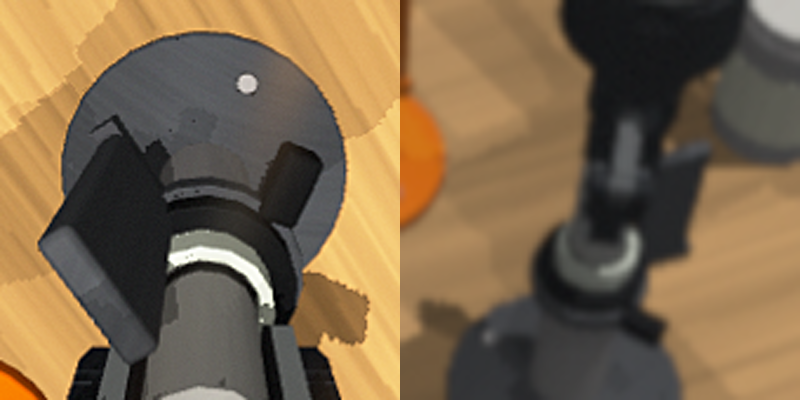

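The line is nearly at the bush rim (crop (215,275)). Small extra 0.5 mm, then turn clockwise while watching the moment.

>>> drive_tool --pt "0 0 -0.0005 -5" --pt "0 0 0 -7" --pt "0 0 0 -7" --pt "0 0 0 -6" --pt "0 0 0 -5"

```text
clock: 14.12
position: [0.5556, 0.1625, 0.2404]
ee_rot: [0.001, 0.973, 0.23, 0.0]
contact_force: [-0.9, -2.6, 5.8]
width: 0.0264
```

>>> drive_tool --pt "0 0 0 -4" --pt "0 0 0 -4" --pt "0 0 0 -4" --pt "0 0 0 -4" --pt "0 0 0 -4"

```text
clock: 14.75
position: [0.5557, 0.1624, 0.2404]
ee_rot: [0.001, 0.998, 0.058, 0.0]
contact_force: [-0.3, -2.2, 5.7]
width: 0.0262
```

```bash
python3 - <<'E'
from mk import *
save('wrist','g_wrist');save('scene','g_scene');save('top','g_top')
st=sensors.get_state();print(st['position'],st['contact_force'],st['moment'],st['width'],st['qpos'])
for c in('wrist','scene','top'): print(c,[(np.round(d['point'],4).tolist(),round(d['score'],2)) for d in spotter.landmark_of('paddle_top',c) if abs(d['point'][0]-.555)<.06])
E
```

```text
[0.5557994  0.16232956 0.24038511] [ 0.18214213 -1.95665744  5.69350212] [-0.48401911 -0.17369001  0.08840146] 0.026381418742617662 [ 0.16494313  0.32326517  1.59877659 -0.00194826  1.21863139  1.61775262]
wrist [([0.578, 0.1967, 0.1981], 0.6)]
scene [([0.5776, 0.1909, 0.1996], 0.85)]
top []
```

Contact made: Mz ≈ 0.09 N·m, paddle at about 56°, so it's moving. Continue in small steps.

>>> drive_tool --pt "0 0 0 -2" --pt "0 0 0 -2" --pt "0 0 0 -2" --pt "0 0 0 -2" --pt "0 0 0 -2"

```text
clock: 15.68
position: [0.5558, 0.1623, 0.2404]
ee_rot: [0.001, 1.0, -0.028, 0.001]
contact_force: [0.1, -2.3, 5.2]
width: 0.0263
```

```bash
python3 -c "
from h import *
s=sensors.get_state();print(s['contact_force'],s['moment'],s['qpos'][5],s['position'])"
```

```text
[ 0.05113243 -2.33384056  5.22247658] [-0.61559291 -0.13977093  0.11695222] 1.793180471436283 [0.55576997 0.16225247 0.24038977]
```

>>> drive_tool --pt "0 0 0 -2" --pt "0 0 0 -2" --pt "0 0 0 -1" --pt "0 0 0 -1" --pt "0 0 0 0"

```text
clock: 16.3
position: [0.5558, 0.1622, 0.2404]
ee_rot: [0.001, 0.997, -0.08, 0.001]
contact_force: [0.8, -2.4, 5.5]
width: 0.0264
```

```bash
python3 -c "
from h import *
s=sensors.get_state();print(s['contact_force'],s['moment'],s['qpos'][5],s['position'])
for c in('wrist','scene'):
  save(c,'h_'+c);print(c,[(np.round(d['point'],4).tolist(),round(d['score'],2)) for d in spotter.landmark_of('paddle_top',c) if abs(d['point'][0]-.555)<.06])"
```

```text
[ 0.76304764 -2.44925714  5.48119813] [-0.5956837  -0.08827282  0.0461064 ] 1.8968509492753582 [0.55582313 0.16217218 0.240406  ]
wrist [([0.5834, 0.1885, 0.199], 0.82)]
scene [([0.5878, 0.1846, 0.1985], 0.87)]
```

>>> drive_tool --pt "0 0 0 -1.5" --pt "0 0 0 -1.5" --pt "0 0 0 -1.5" --pt "0 0 0 -1.5" --pt "0 0 0 0"

```text
clock: 17.12
position: [0.5555, 0.1624, 0.2404]
ee_rot: [0.001, 0.991, -0.132, 0.0]
contact_force: [-0.4, -2.4, 5.5]
width: 0.0265
```

```bash
python3 -c "
from h import *
s=sensors.get_state();print(s['contact_force'],s['moment'],s['qpos'][5],s['position'])"
```

```text
[-0.38221632 -2.44869982  5.46507726] [-0.66129569 -0.07197698  0.18736158] 2.001318810393815 [0.55549668 0.16235497 0.24038685]
```

>>> drive_tool --pt "0 0 0 -1.5" --pt "0 0 0 -1.5" --pt "0 0 0 -1.5" --pt "0 0 0 -1.5" --pt "0 0 0 0"

```text
clock: 17.75
position: [0.5544, 0.1632, 0.2404]
ee_rot: [0.0, 0.983, -0.183, -0.001]
contact_force: [-3.5, 1.3, 6.8]
width: 0.0263
```

```bash
python3 -c "
from h import *
s=sensors.get_state();print(s['contact_force'],s['moment'],s['qpos'][5],s['position'])
for c in('wrist','scene'):
  save(c,'i_'+c);print(c,[(np.round(d['point'],4).tolist(),round(d['score'],2)) for d in spotter.landmark_of('paddle_top',c) if abs(d['point'][0]-.555)<.06])"
```

```text
[-3.48099799  1.30006949  6.76466979] [-0.38692919  0.30335266  0.40443556] 2.1053749019678376 [0.55436699 0.16324688 0.24041395]
wrist [([0.5881, 0.1868, 0.199], 0.64), ([0.5557, 0.1644, 0.0905], 0.49)]
scene [([0.5897, 0.1847, 0.1973], 0.92)]
```

Mz jumped to 0.40 with a side-force: the stop seems to be reached. Visual check.

```bash
python3 - <<'E'
from mk import *
T=np.array([.5555,.1625]);z=np.arange(.134,.156,.001)
w=np.load('pics/i_wrist.npy',allow_pickle=True).item()['color'];s=np.load('pics/i_scene.npy',allow_pickle=True).item()['color']
print([(round(float(a*1000-130),1),int(b)) for a,b in zip(z,prof('i_wrist',T,z,(0,.004)))])
o=np.hstack([cv2.resize(w[90:290,156:356],(400,400),interpolation=2),cv2.resize(s[145:225,276:356],(400,400),interpolation=2)])
cv2.imwrite('pics/c6.png',o[:,:,::-1])
E
```

```text
[(4.0, 200), (5.0, 200), (6.0, 177), (7.0, 151), (8.0, 138), (9.0, 103), (10.0, 33), (11.0, 11), (12.0, 16), (13.0, 27), (14.0, 44), (15.0, 68), (16.0, 80), (17.0, 87), (18.0, 86), (19.0, 85), (20.0, 85), (21.0, 83), (22.0, 84), (23.0, 84), (24.0, 83), (25.0, 84)]
```

View pics/c6.png

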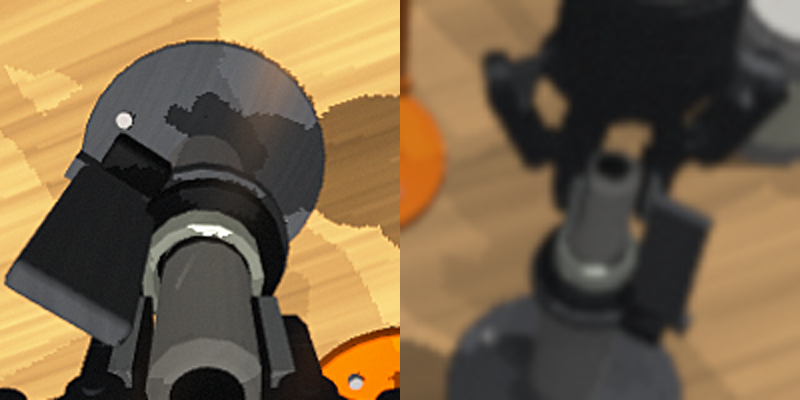

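The paddle is against the stop block (left crop (135,165)). Verify the mark's height independently: mark-to-shoulder distance in the sharp wrist view, minus the travel (38.0 mm).

```bash
python3 - <<'E'
from mk import *
from scipy.optimize import brentq
def edges(n,T,lo,hi,offs=(-.003,0,.003)):
  z=np.arange(lo,hi,.0004);p=prof(n,T,z,offs).astype(float);return z,p
for n,dn in(('d_wrist',0),('i_wrist',.038)):
 for T in([.5555,.1625],[.5545,.161],[.5566,.1632]):
  T=np.array(T)
  z,p=edges(n,T,.137,.205)
  d=np.where(p<60)[0]; d=d if n=='d_wrist' else d
  z2,p2=edges(n,T,.225-dn,.246-dn);g=np.gradient(cv2.GaussianBlur(p2[None],(0,0),1.5)[0])
  k=np.argsort(-g)[:1];print(n,T,'mark',(z[d[0]]*1e3-130).round(1),(z[d[-1]]*1e3-130).round(1),'shoulder',(z2[k]*1e3-130).round(1), 'all', p2[::4].astype(int).tolist())
E
```

```text
d_wrist [0.5555 0.1625] mark 49.8 55.0 shoulder [109.4] all [105, 104, 106, 103, 105, 103, 104, 103, 99, 137, 186, 182, 182, 181]
d_wrist [0.5545 0.161 ] mark 45.0 50.2 shoulder [106.2] all [105, 104, 105, 103, 104, 102, 99, 138, 186, 183, 183, 182, 185, 196]
d_wrist [0.5566 0.1632] mark 52.6 58.2 shoulder [111.8] all [104, 104, 104, 104, 104, 104, 104, 104, 104, 101, 111, 190, 183, 181]
i_wrist [0.5555 0.1625] mark 9.8 14.2 shoulder [69.4] all [82, 83, 82, 82, 81, 82, 81, 82, 103, 111, 112, 111, 111, 115]
i_wrist [0.5545 0.161 ] mark 9.0 13.4 shoulder [68.6] all [83, 84, 83, 83, 83, 84, 81, 89, 113, 112, 112, 111, 113, 116]
i_wrist [0.5566 0.1632] mark 11.8 16.6 shoulder [70.6] all [81, 81, 82, 82, 82, 83, 81, 80, 83, 105, 110, 110, 110, 112]
```

Two views agree that the line's centre is about 11.5 mm above the collar, so roughly 2.5 mm too low. Raise 2.5 mm and press the lever 2° more to confirm the stop.

>>> drive_tool --pt "0 0 0.001 -0.5" --pt "0 0 0.001 -0.5" --pt "0 0 0.0005 -0.5" --pt "0 0 0 -0.5" --pt "0 0 0 0"

```text
clock: 18.58
position: [0.554, 0.1634, 0.2409]
ee_rot: [0.0, 0.98, -0.201, -0.002]
contact_force: [-3.0, 4.0, -5.0]
width: 0.0263
```

```bash
python3 - <<'E'
from mk import *
s=sensors.get_state();print(s['contact_force'],s['moment'],s['qpos'][5],s['position'],s['width'],s['clock'])
for c in('wrist','scene'):
  save(c,'j_'+c);print(c,[(q,np.round(d['point'],4).tolist(),round(d['score'],2)) for q in('paddle_top','mark','bush_mid','tube_top') for d in spotter.landmark_of(q,c) if abs(d['point'][0]-.555)<.06])
n='j_wrist'
for T in([.5555,.1625],[.5545,.161],[.5545,.1625]):
  T=np.array(T);z=np.arange(.134,.155,.0004);p=prof(n,T,z,(-.003,0,.003)).astype(float);d=np.where(p<60)[0]
  z2=np.arange(.19,.215,.0004);p2=prof(n,T,z2,(-.003,0,.003)).astype(float);k=np.argmax(np.gradient(cv2.GaussianBlur(p2[None],(0,0),1.5)[0]))
  print(T,'mark',(z[d[[0,-1]]]*1e3-130).round(1),'shoulder',(z2[k]*1e3-130).round(1),p[::2].astype(int).tolist())
w=np.load('pics/j_wrist.npy',allow_pickle=True).item()['color']
cv2.imwrite('pics/c7.png',cv2.resize(w[130:270,156:316],(800,700)[:1]+(600,),interpolation=2)[:,:,::-1])
E
```

```text
[-2.99140981  3.9894999  -4.98423239] [-0.06588313  0.45779335  0.5842171 ] 2.1412998548216677 [0.5540124  0.16339009 0.24092128] 0.026259080464956275 18.575
wrist [('paddle_top', [0.5879, 0.1856, 0.2007], 0.78), ('tube_top', [0.5568, 0.1605, 0.2041], 0.7)]
scene [('paddle_top', [0.5855, 0.1826, 0.199], 0.61), ('bush_mid', [0.5466, -0.2685, 0.0101], 0.63), ('bush_mid', [0.5565, 0.1636, 0.1383], 0.57), ('tube_top', [0.554, 0.1591, 0.2019], 0.55)]
[0.5555 0.1625] mark [10.  14.8] shoulder 69.6 [236, 226, 202, 170, 154, 149, 125, 69, 23, 13, 18, 23, 32, 46, 64, 79, 86, 87, 87, 87, 86, 85, 85, 85, 85, 85, 84]
[0.5545 0.161 ] mark [ 9.6 13.6] shoulder 69.2 [227, 199, 176, 172, 171, 148, 92, 43, 20, 18, 26, 37, 53, 68, 82, 88, 87, 87, 87, 85, 84, 84, 85, 86, 86, 86, 85]
[0.5545 0.1625] mark [ 7.6 12.4] shoulder 68.4 [178, 164, 159, 141, 90, 33, 14, 18, 22, 29, 43, 60, 78, 87, 87, 86, 86, 86, 85, 85, 85, 85, 85, 85, 85, 85, 84]
```

View pics/c7.png

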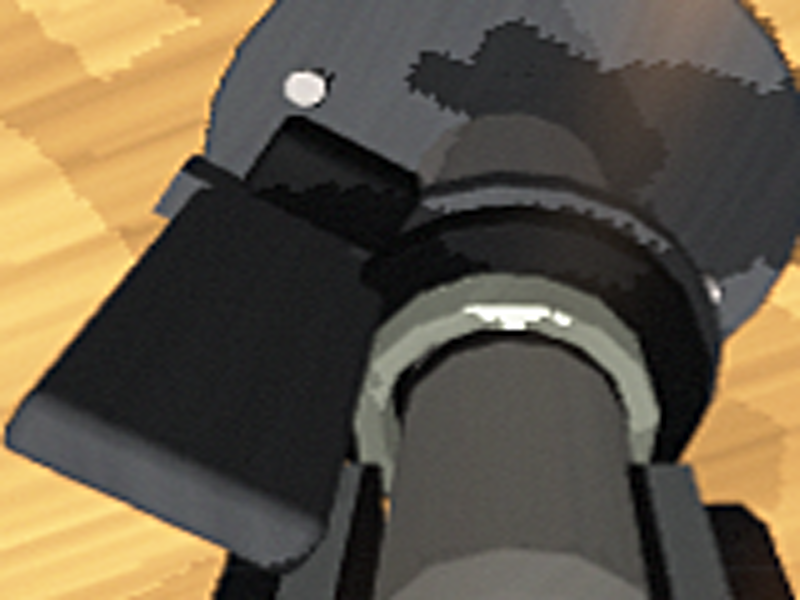

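The upward move met 12 N and rose only 0.5 mm. This is either finger–paddle friction or a clamp. Back the finger off the paddle a little (the lever stays) and see whether the tube rises.

>>> drive_tool --pt "0 0 0 2" --pt "0 0 0 2" --pt "0 0 0 2" --pt "0 0 0 2" --pt "0 0 0 0"

```text
clock: 19.7
position: [0.5554, 0.1622, 0.2431]
ee_rot: [0.001, 0.991, -0.132, 0.0]
contact_force: [-4.1, -2.1, 0.3]
width: 0.0266
```

```bash
python3 - <<'E'
from mk import *
s=sensors.get_state();print(s['contact_force'],s['moment'],s['qpos'][5],s['position'],s['width'],s['clock'])
for c in('wrist','scene'):
  save(c,'k_'+c);print(c,[(q,np.round(d['point'],4).tolist(),round(d['score'],2)) for q in('paddle_top','mark') for d in spotter.landmark_of(q,c) if abs(d['point'][0]-.555)<.06])
for n,dn in(('d_wrist',0),('k_wrist',.0365)):
 for T in([.5555,.1625],[.5545,.161],[.5545,.1625],[.5555,.161]):
  T=np.array(T);z=np.arange(.184-dn,.194-dn,.0004) if dn==0 else np.arange(.134,.155,.0004);z=np.arange(.134,.19,.0004);p=prof(n,T,z,(-.003,0,.003)).astype(float);d=np.where(p<60)[0]
  z2=np.arange(.228-dn,.245-dn,.0004);p2=prof(n,T,z2,(-.003,0,.003)).astype(float);k=np.argmax(np.gradient(cv2.GaussianBlur(p2[None],(0,0),1.5)[0]))
  print(n,T,'mark',(z[d[[0,-1]]]*1e3-130).round(1),'shoulder',(z2[k]*1e3-130).round(1))
E
```

```text
[-4.0939904  -2.07446398  0.320375  ] [-0.54695981  0.811598    0.12218821] 2.001426922972882 [0.55542727 0.16218902 0.2430986 ] 0.02658992219154547 19.7
wrist [('paddle_top', [0.583, 0.1898, 0.2021], 0.87)]
scene [('paddle_top', [0.5878, 0.1816, 0.2], 0.7)]
d_wrist [0.5555 0.1625] mark [50.  55.2] shoulder 109.6
d_wrist [0.5545 0.161 ] mark [45.2 50.4] shoulder 106.4
d_wrist [0.5545 0.1625] mark [48.8 53.6] shoulder 108.4
d_wrist [0.5555 0.161 ] mark [46.4 51.6] shoulder 107.2
k_wrist [0.5555 0.1625] mark [10.8 17.2] shoulder 71.9
k_wrist [0.5545 0.161 ] mark [10.  15.6] shoulder 71.1
k_wrist [0.5545 0.1625] mark [ 8.4 14.8] shoulder 70.7
k_wrist [0.5555 0.161 ] mark [12.4 18. ] shoulder 72.7
```

The tube rose freely: travel is now 35.3 mm and the line centre is ≈14 mm, level with the rim. Press the lever lightly home again and take a final check.

>>> drive_tool --pt "0 0 0 -1" --pt "0 0 0 -1" --pt "0 0 0 -1" --pt "0 0 0 -1" --pt "0 0 0 0"

```text
clock: 20.62
position: [0.5547, 0.1628, 0.2431]
ee_rot: [0.0, 0.986, -0.167, -0.001]
contact_force: [-6.5, -0.2, 0.7]
width: 0.026
```

>>> drive_tool --pt "0 0 0 0" --pt "0 0 0 0" --pt "0 0 0 0" --pt "0 0 0 0" --pt "0 0 0 0"

```text
clock: 21.25
position: [0.5548, 0.1628, 0.2431]
ee_rot: [0.0, 0.986, -0.167, -0.001]
contact_force: [-5.6, 0.3, 0.2]
width: 0.0261
```

```bash
python3 - <<'E'
from mk import *
s=sensors.get_state();print(s['contact_force'],s['moment'],s['qpos'][5],s['position'],s['width'],s['clock'])
for c in('wrist','scene'):
  save(c,'l_'+c);print(c,[(q,np.round(d['point'],4).tolist(),round(d['score'],2)) for q in('paddle_top','mark','bush_mid') for d in spotter.landmark_of(q,c) if abs(d['point'][0]-.555)<.06])
n='l_wrist'
for T in([.5555,.1625],[.5545,.161],[.5555,.161]):
  T=np.array(T);z=np.arange(.134,.165,.0004);p=prof(n,T,z,(-.003,0,.003)).astype(float);d=np.where(p<60)[0]
  z2=np.arange(.19,.208,.0004);p2=prof(n,T,z2,(-.003,0,.003)).astype(float);k=np.argmax(np.gradient(cv2.GaussianBlur(p2[None],(0,0),1.5)[0]))
  print(n,T,'mark',(z[d[[0,-1]]]*1e3-130).round(1),'shoulder',(z2[k]*1e3-130).round(1))
w=np.load('pics/l_wrist.npy',allow_pickle=True).item()['color']
cv2.imwrite('pics/c8.png',cv2.resize(w[130:270,156:316],(800,600),interpolation=2)[:,:,::-1])
E
```

```text
[-5.63328374  0.27871831  0.22468823] [-0.51289242  1.00121922  0.34844175] 2.0708514386995596 [0.55475102 0.16279137 0.24306469] 0.026143349617354077 21.25
wrist [('paddle_top', [0.5848, 0.1893, 0.1985], 0.69)]
scene [('paddle_top', [0.589, 0.1815, 0.1986], 0.57), ('mark', [0.5536, 0.16, 0.1357], 0.62), ('bush_mid', [0.556, 0.163, 0.1354], 0.64), ('bush_mid', [0.5519, -0.2683, 0.0074], 0.58)]
l_wrist [0.5555 0.1625] mark [10.8 17.2] shoulder 72.0
l_wrist [0.5545 0.161 ] mark [10.  15.6] shoulder 71.2
l_wrist [0.5555 0.161 ] mark [12. 18.] shoulder 72.8
```

View pics/c8.png

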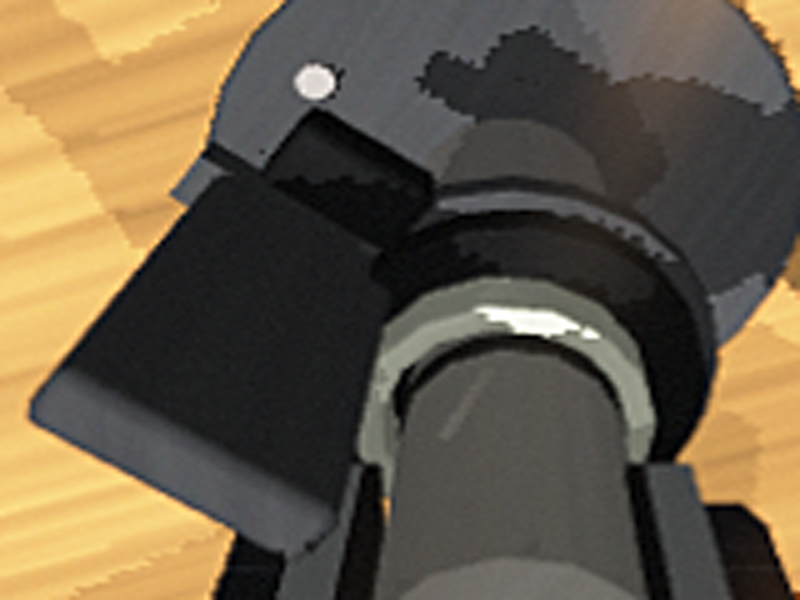

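The paddle lies flat against the stop block (360,190). The black line shows as an arc right at the bush rim (520,340), and the tube is still gripped. Handing in.

```bash
python3 -c "
from rig import manip
print(manip.sign_off())"
```

```text
the job is handed in; nothing more can be done
None
```

The bush is on the collar, the tube is pushed down to its line, and the lever is shut against its stop. I handed the job in at about 21 s, still gripping the tube.

**What I did:**
- I took the left-most ring at about (0.519, −0.188), slipped it over the tube of the dark stand and let it drop.
- I gripped the tube, pushed it down and turned the hand clockwise until the lever stopped.
- My first push went about 2.5 mm too deep, and I only found this after shutting the lever.
- I backed the finger off 8° (the camera still put the paddle at the stop), let the tube up 2.5 mm, and pressed the lever home again. The final height was therefore set after the lever was first shut.

**Last checks:**
- **Bush:** the pictures show it seated flat on the collar.
- **Line:** the tube is down 35.3 mm. The line's middle is 13.5 to 14.5 mm above the collar, depending on the view, against a target of 14 mm. The picture shows it right at the bush rim.
- **Lever:** the paddle lies against the stop block. The turning moment is 0.35 N·m, well above the lever's 0.1 N·m.
- **Grip:** the finger opening reads 26 mm on the 28 mm tube. The 39 mm ring also read about 2.5 mm small, so this matches a firm grip.

**Doubts:**
- The vertical force on the hand at the end was about 0 N, not the 5 N expected from the spring. The shut lever or friction on the paddle is probably carrying it. A side force of about 6 N remains.
- I did not check the bystanders in the last pictures, but the hand went nowhere near them.

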